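Seat three camshaft bearing caps, middle first

ROBOT

A 7-joint arm with a two-finger parallel gripper is mounted at the origin on a cart in front of the work surface, level with it; the furniture and walls round the work are solid. World frame = base frame: x ahead of the robot, y to its left, z up, the work surface at z = 0. Lengths are in m, angles in rad, forces in N, time in s.
With the tool pointing down it reaches from about 0.4 to 0.875 m from the base axis. Payload 19.3 kg.
Tool frame: the origin (TCP) lies on the centre line of the jaws, within the pads' length; the fingertips stand 8 mm ahead of it and the grasp point (between the pads) lies 11 mm behind it; z points along the fingers, y is the line along which they close (so a half turn about z gives the same grasp; the last joint's range is limited). The gripper opens to 85 mm and grips with 20 to 120 N. Pads are 22 mm wide; open, the fingers measure 114 mm over their backs; the gripper's body (76 mm by 85 mm) begins 54 mm behind the grasp point. The pads swing forward as they close: fully open they stand 13 mm farther back than shut.
Start: joints at [1.124, 0.521, -0.036, 1.599, 0.021, 1.021, -0.113], TCP at [0.23, -0.581, 0.239] pointing down, gripper open.
Joint ranges: [-2.91, 2.91], [-0.3, 2.13], [-1.5, 1.42], [0.17, 2.43], [-1.26, 4.41], [0.16, 1.93], [-2.52, 2.52]. Speed limits (rad/s): [1.89, 1.89, 2.39, 2.39, 3.01, 3.01, 3.01].

INTERFACE

Orientations are given as [roll, pitch, yaw] about the fixed x, y, z axes, in that order (R = Rz(yaw) Ry(pitch) Rx(roll)).
In Python, from workcell import status, grab_frame, camera_params, bot, search_frame, silhouettes gives the robot as it stands.
- The arm moves only by the shell command python3 -m creep 'ROWS' [FORCE]. ROWS is JSON, a list of rows, each a list of 5 numbers: the shift along the tool's x, y, z in units of 60 mm (1.0 is 60 mm), then the turn about the tool's z in units of 8 degrees (1.0 is 8 degrees), then the opening, from 0 (shut) to 1 (fully open). In form: [[x, y, z, twist, hand], ...]. A call has 1 to 5 rows; each row is the pose to reach, as a shift and turn from the pose commanded when the call began, along the tool's axes at that moment; what a row does not reach only later rows make up. A row lasts 1/8 s, in which the tool goes at most 62.5 mm and 10.7 degrees, less where a joint would pass 70% of its speed; a pose out of reach is approached as far as the arm can. A call with a gripper value outside its range is refused whole. The fingers move at their own pace and stop on an object; FORCE is the grip in N (left out, the last holds). Time passes only in rows, so rows that repeat a pose let the fingers close. It gives the time, the measured TCP pose, the force, the opening and the grip force at its end, in the units of the state.
- status.observe(): the state, without advancing time (a new reading comes with each control period).
- grab_frame(name): name is "scene" or "top" or "wrist"; returns the picture (384x512x3 uint8, blue, green, red); there is no depth.
- camera_params(name): a dict with "K" (3x3 intrinsics, pixels), "rvec" (rotation vector, rad) and "tvec" (3), from world to camera coordinates, as OpenCV has them; the wrist camera has in their place "tool_from_camera" (4x4, takes a point from camera to tool coordinates, whose origin is the TCP and whose axes are the flange's). Camera axes: x right, y down, z forward; pixel columns grow to the right and rows downward; lengths in m; the calibration is good to about 2 mm. A picture is of the moment at which its call begins: read the wrist's pose just before it. camera_params takes no time and is no camera call.
- bot.job_done(): hands the job in; it is judged then, once.
Trained networks look in the newest picture that a camera, given by its name, has taken for a name from the list of things; names that differ only in an ending like _2 or _b are one class to them, and where a whole thing is asked for, a point or a joint stands for the part that bears it (a point fixed in the world has none). Each returns a list of dicts, best first, with "p" (0 to 1); they miss things now and then, are a little off and sometimes report something else, mostly with a low value. They report only what shows in the picture. A call takes as long as a camera call.
- search_frame(camera, name): "extent" ([left, top, right, bottom] as shares, 0 to 1, of the picture: columns of its width, rows of its height, round what is visible of it).
- silhouettes(camera, name): "mask" (384x512 bool, what is visible of it) and "extent" ([left, top, right, bottom] as shares, 0 to 1, of the picture: columns of its width, rows of its height, round what is visible of it).
The state is a dict: "clock": time; "qpos": joint angles; "qd": joint speeds; "joint_efforts": joint torques, N m; "position": TCP position; "tool_rot": TCP orientation; "force": force on the tool from outside, world axes, zero at the start; "moment": the same for the moment, N m; "grip_width": finger opening in m; "finger_force": force on a finger pad.
Only numpy, scipy, OpenCV 4.12 (cv2) and the standard library are available. Lean on these libraries where they do the work, as an engineer would, in place of code of your own. Each camera call takes 0.05 s, during which the arm holds its last target. There are 200 camera calls.

TASK

The camshaft lies in the cylinder head under three bearing caps that still stand a few millimetres proud on their tight dowels. So that the shaft goes down level, press the caps fully home one at a time by pushing gently straight down on the crown of each with the fingertips: the middle cap first, then the cap at the sprocket end, then the cap at the plain end. Do not grip or lift anything, and leave the spare cap on the empty second row and all the loose parts on the bench where they are.

Things in the scene. Friction and masses are not known exactly. Their poses are not given: they have to be found in the camera images.
- cylinder_head: bare aluminium twin-cam cylinder head, 252 x 232 x 62 mm, heavy, deck down on the bench, turned any way. Origin: at bench level under its centre; the fitted camshaft lies along x at y = -53 mm, its toothed sprocket (75 mm across, top 108 mm above the bench) at x = 134 to 151 mm; z up. The caps' seats are 70 mm above the bench. The second row, at y = +53 mm, has no camshaft
- crown_middle (a point): centre of the 46 x 46 mm flat crown of the grey bearing cap over the middle bearing, 0 mm along the head's x (y = -53 mm); press here. Axes as the head's. The crown is 32 mm above the cap's foot: 102 mm above the bench when home. Bolts stand up to 18 mm above the crown 38 mm from its centre, across the shaft
- cap_middle (a joint): how far the cap over the middle bearing stands proud, in m: 0 = home, foot flush on its seat; it starts 4 to 6 mm proud on two tight dowels. It slides down under a push of about 8 N on the crown, at that force all the way, stops hard at home (so come down at about 20 mm/s) and stays where it is left
- crown_drive (a point): centre of the 46 x 46 mm flat crown of the grey bearing cap over the end bearing next to the sprocket (the drive end), 92 mm along the head's x (y = -53 mm); press here. Axes as the head's. The crown is 32 mm above the cap's foot: 102 mm above the bench when home. Bolts stand up to 18 mm above the crown 38 mm from its centre, across the shaft
- cap_drive (a joint): how far the cap over the end bearing next to the sprocket (the drive end) stands proud, in m: 0 = home, foot flush on its seat; it starts 4 to 6 mm proud on two tight dowels. It slides down under a push of about 8 N on the crown, at that force all the way, stops hard at home (so come down at about 20 mm/s) and stays where it is left
- crown_plain (a point): centre of the 46 x 46 mm flat crown of the grey bearing cap over the end bearing at the shaft's plain end (no sprocket), -92 mm along the head's x (y = -53 mm); press here. Axes as the head's. The crown is 32 mm above the cap's foot: 102 mm above the bench when home. Bolts stand up to 18 mm above the crown 38 mm from its centre, across the shaft
- cap_plain (a joint): how far the cap over the end bearing at the shaft's plain end (no sprocket) stands proud, in m: 0 = home, foot flush on its seat; it starts 4 to 6 mm proud on two tight dowels. It slides down under a push of about 8 N on the crown, at that force all the way, stops hard at home (so come down at about 20 mm/s) and stays where it is left
- spare_cap_a: a spare bearing cap of the same kind, loose, resting on the middle bearing of the head's empty second row, with no camshaft under it; origin at its underside. Leave it alone
- spare_cap_b: spare bearing cap, 46 x 100 x 50 mm, loose on the bench to the right; origin at its underside. Leave it alone
- spare_cap_c: another spare bearing cap, 46 x 100 x 50 mm, loose on the bench to the right; origin at its underside. Leave it alone
- tappet_a: steel bucket tappet, 41 mm across, 31 mm high, on the bench to the right; origin at its underside. Leave it alone
- tappet_b: another bucket tappet, on the bench to the right; origin at its underside. Leave it alone
- spring_a: valve spring standing upright, 30 mm across, 52 mm high, on the bench to the left; origin at its underside. Leave it alone
- spring_b: another valve spring, beside the first; origin at its underside. Leave it alone
- oil_bottle: clear squeeze bottle of oil, 55 mm across, 136 mm high, on the bench to the left; origin at its underside. Leave it alone

How it is judged:
By the outcome, as a careful person would: the job done as asked, in the order asked, and still so for the second after the job is handed in, with the robot touching nothing.
It also fails if it takes over 42 s, if anything falls off the work surface, if the arm or the gripper's body presses on something with over 40 N, if the wrist force passes 120 N, or if a joint passes its speed limit or range.

## Working session

There is one attempt and no reset: what is moved stays moved. The work goes in short steps, Python scripts to look and compute and a shell command to move; the robot and the scene stay as the last step left them, time stands still between calls to the robot, and variables do not carry over. Pictures are saved under pics/ and viewed, at most 10 in all, crops included, and the job is handed in when it is done.

```bash
mkdir -p pics; python3 - <<'E'
from workcell import *
import cv2,numpy as np
s=status.observe();print(s['clock'],s['position'],s['tool_rot'],s['grip_width'])
ims=[]
for c in("top","scene"):
    im=grab_frame(c);cv2.imwrite(f"pics/{c}0.png",im);ims.append(im)
    for n in("cylinder_head","crown_middle","spare_cap_a"):
        for d in search_frame(c,n)[:6]:
            e=d["extent"];print(c,n,round(d["p"],2),[round(e[0]*512),round(e[1]*384),round(e[2]*512),round(e[3]*384)])
cv2.imwrite("pics/a.png",cv2.resize(ims[0],(800,600)));cv2.imwrite("pics/b.png",cv2.resize(ims[1],(800,600)))
E
```

```text
0.0 [ 0.22982046 -0.5808808   0.23874778] [-3.14051870e+00  7.21938006e-05  3.76805214e-01] 0.08482105844401742
top cylinder_head 0.64 [225, 151, 320, 248]
top crown_middle 0.2 [234, 207, 269, 230]
top spare_cap_a 0.87 [362, 184, 396, 205]
top spare_cap_a 0.74 [358, 220, 389, 250]
top spare_cap_a 0.56 [278, 182, 303, 212]
scene cylinder_head 0.7 [229, 175, 314, 232]
scene cylinder_head 0.42 [254, 187, 284, 209]
scene crown_middle 0.55 [243, 183, 270, 198]
scene crown_middle 0.55 [339, 182, 353, 207]
scene spare_cap_a 0.51 [269, 181, 294, 199]
scene spare_cap_a 0.45 [340, 186, 353, 201]
```

View pics/a.png

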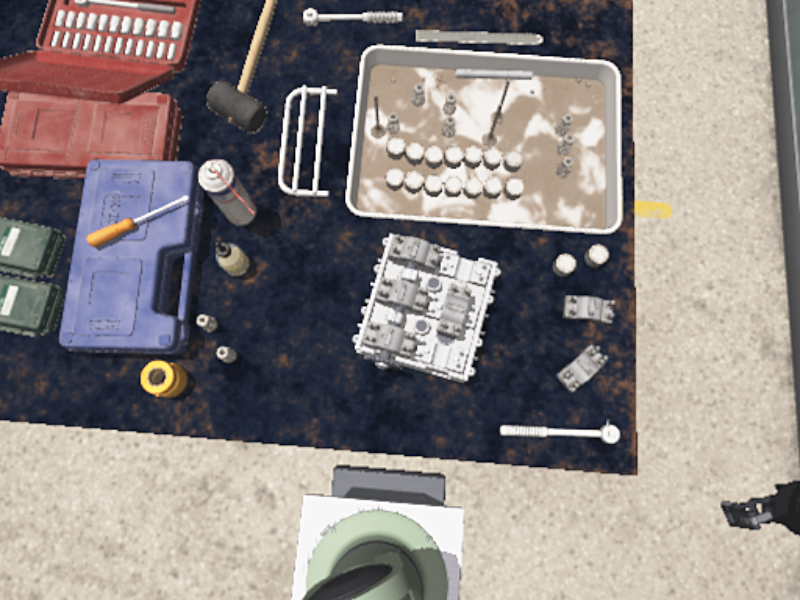

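View pics/b.png

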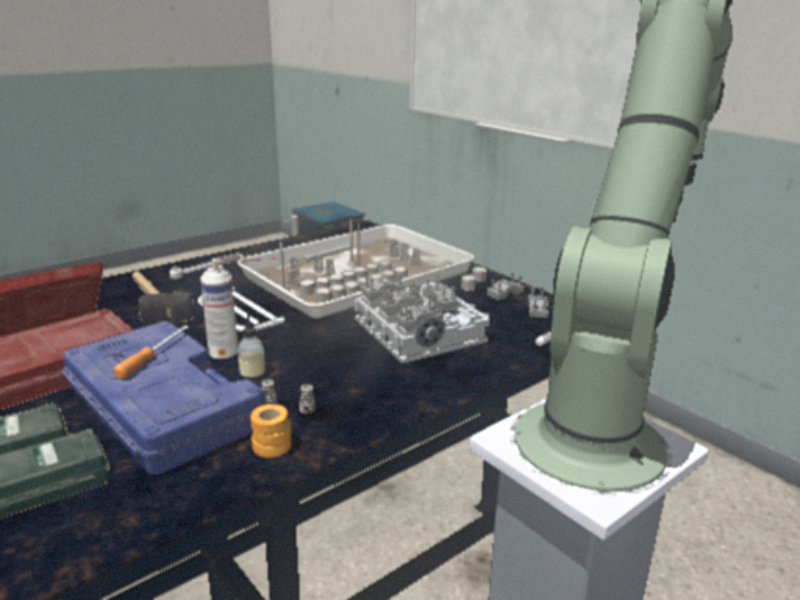

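The top view shows the head centred near (427,308) in the 800x600 picture. Its caps are at about (412,250), (402,293) and (388,337), with the spare cap at (458,310). The scene view shows the sprocket at the end nearest the robot, so the head's +x points towards the base.

```bash
cat > h.py <<'E'
import numpy as np,cv2
from scipy.spatial.transform import Rotation as R
from workcell import *
def campose(c,s=None):
    p=camera_params(c);K=np.array(p["K"])
    if c=="wrist":
        T=np.array(p["tool_from_camera"]);Rt=R.from_euler("xyz",s["tool_rot"]).as_matrix()
        return K,Rt@T[:3,:3],Rt@T[:3,3]+s["position"]
    Rm=cv2.Rodrigues(np.array(p["rvec"],float))[0];return K,Rm.T,-Rm.T@np.array(p["tvec"],float).ravel()
def unproj(uv,z,cp):
    K,Rw,o=cp;d=Rw@np.linalg.solve(K,[uv[0],uv[1],1]);return o+d*(z-o[2])/d[2]
def proj(P,cp):
    K,Rw,o=cp;q=K@(Rw.T@(np.array(P)-o));return q[:2]/q[2]
def rows(target,yaw,s):
    "shift in tool units to bring TCP to target with pointing down & yaw"
    Rt=R.from_euler("xyz",s["tool_rot"]);d=Rt.inv().apply(np.array(target)-s["position"])/.06
    dy=(s["tool_rot"][2]-yaw+np.pi/2)%np.pi-np.pi/2   # tool z is down: +twist lowers yaw
    return d.round(3),round(np.degrees(dy)/8,2)
E
python3 - <<'E'
from h import *
cp=campose("top");f=.64
for n,uv,z in(("plain",(413,250),.107),("mid",(402,293),.107),("drive",(388,337),.107),("spare",(458,310),.107),("headctr",(427,308),.062)):print(n,unproj(np.array(uv)*f,z,cp).round(3))
s=status.observe();p=camera_params("wrist");print(np.round(p["tool_from_camera"],3),p["K"])
E
```

```text
plain [ 0.639 -0.019  0.107]
mid [ 0.55  -0.004  0.107]
drive [0.461 0.015 0.107]
spare [ 0.525 -0.115  0.107]
headctr [ 0.534 -0.056  0.062]
[[-0.    -0.955 -0.296  0.076]
 [ 1.    -0.    -0.    -0.001]
 [-0.    -0.296  0.955 -0.135]
 [ 0.     0.     0.     1.   ]] [[277.82627453   0.         251.21116825]
 [  0.         277.82627453 192.55744137]
 [  0.           0.           1.        ]]
```

```bash
python3 - <<'E'
from h import *
print(rows([.55,-.02,.26],np.radians(79),status.observe()))
E
```

```text
(array([ 8.401, -6.733, -0.345]), np.float64(-7.18))
```

```bash
python3 -m creep '[[0.7,-0.55,-0.1,-0.6,0],[1.4,-1.1,-0.15,-1.2,0],[2.1,-1.7,-0.2,-1.8,0],[2.8,-2.25,-0.25,-2.4,0],[3.5,-2.8,-0.345,-3,0]]'
python3 - <<'E'
from h import *
s=status.observe();print(s['clock'],s['position'],s['tool_rot'],rows([.55,-.02,.26],np.radians(79),s))
E
```

```text
clock: 1.02
position: [0.364, -0.3461, 0.2602]
tool_rot: [3.141, 0.0, 0.798]
force: [1.1, -0.1, 0.1]
grip_width: 0.0002
finger_force: 0.0
1.025 [ 0.36402723 -0.34609699  0.26022493] [3.14134594e+00 9.17546024e-05 7.98398433e-01] (array([ 6.056e+00, -1.573e+00,  3.000e-03]), np.float64(-4.16))
```

```bash
python3 -m creep '[[0.9,-0.2,0,-0.8,0],[1.8,-0.45,0,-1.6,0],[2.7,-0.7,0,-2.4,0],[3.6,-0.95,0,-3.2,0],[4.5,-1.15,0,-4.16,0]]'
python3 - <<'E'
from h import *
s=status.observe();print(s['clock'],s['position'],s['tool_rot'],rows([.55,-.02,.26],np.radians(79),s))
E
```

```text
clock: 1.65
position: [0.5037, -0.1049, 0.2603]
tool_rot: [3.141, 0.0, 1.38]
force: [0.4, -1.2, 0.9]
grip_width: -0.0
finger_force: 0.0
1.65 [ 0.50373002 -0.10491048  0.26028776] [3.14103389e+00 2.19773592e-04 1.38040336e+00] (array([1.536, 0.489, 0.005]), np.float64(0.01))
```

```bash
python3 -m creep '[[0.75,0.25,0,0,0],[1.5,0.5,0,0,0],[1.5,0.5,0,0,0],[1.5,0.5,0,0,0]]'
python3 - <<'E'
from h import *
s=status.observe();print(s['clock'],s['position'],s['tool_rot'],s['qd'].max() if hasattr(s['qd'],'max') else s['qd'])
im=grab_frame("wrist");cp=campose("wrist",s)
for n in("crown_middle","spare_cap_a","cylinder_head"):
    for d in silhouettes("wrist",n)[:6]:
        m=d["mask"];v,u=np.nonzero(m);c=(u.mean(),v.mean());print(n,round(d["p"],2),np.round(c),m.sum(),unproj(c,.107,cp).round(4))
cv2.imwrite("pics/w1.png",cv2.resize(im,(800,600)))
E
```

```text
clock: 2.15
position: [0.5497, -0.0243, 0.2598]
tool_rot: [-3.141, 0.0, 1.377]
force: [-0.1, 0.7, 0.4]
grip_width: 0.0001
finger_force: 0.0
2.15 [ 0.54969251 -0.02432551  0.25984365] [-3.14125629e+00  3.49920782e-04  1.37653383e+00] 0.02166845707980792
crown_middle 0.72 [249. 156.] 3970 [0.5535 0.003  0.107 ]
spare_cap_a 0.79 [246. 238.] 1788 [ 0.5316 -0.0886  0.107 ]
spare_cap_a 0.4 [249. 156.] 3932 [0.5533 0.003  0.107 ]
cylinder_head 0.84 [244. 171.] 33331 [ 0.5449 -0.0123  0.107 ]
```

View pics/w1.png

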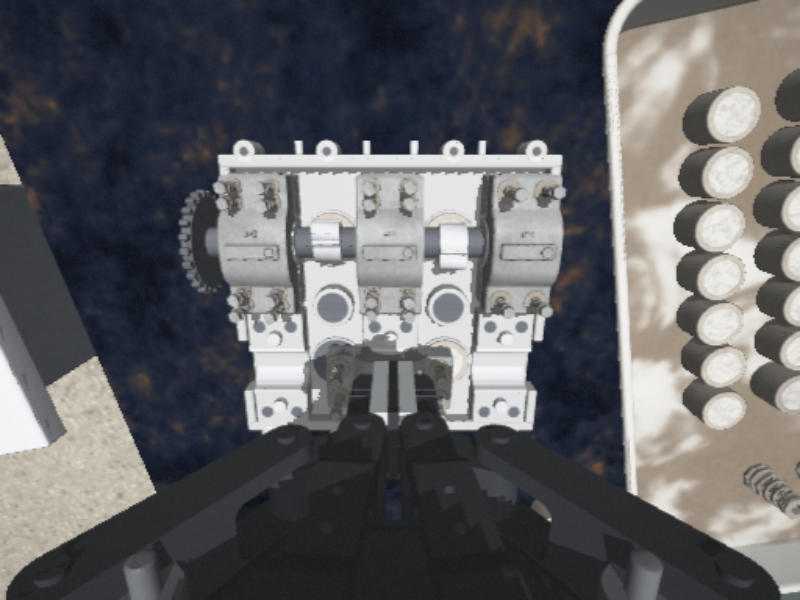

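The wrist picture (800x600) shows the sprocket at (200,240). The crowns are centred at about drive (252,247), middle (389,247) and plain (526,247), and the shaft runs along row 242. I'll turn these into positions and check them against the 92 mm spacing.

```bash
python3 - <<'E'
from h import *
s=status.observe();cp=campose("wrist",s)
P={n:unproj(np.array(uv)*.64,.107,cp) for n,uv in(("drive",(252,247)),("mid",(389,247)),("plain",(526,247)))}
d=P["drive"]-P["plain"];print({k:v.round(4) for k,v in P.items()},np.linalg.norm(d),np.degrees(np.arctan2(d[1],d[0])))
# check: project model head
x=d/np.linalg.norm(d);y=np.array([-x[1],x[0],0]);o=P["mid"].copy();o[2]=0;o=o+.053*y
im=grab_frame("wrist")
im=cv2.resize(im,(800,600))
def L(pts,c):cv2.polylines(im,[np.int32([proj(o+x*a+y*b+[0,0,h],cp)/.64 for a,b,h in pts])],True,c,1)
for a in(-.092,0,.092):L([(a+i*.023,-.053+j*.023,.107) for i,j in((1,1),(1,-1),(-1,-1),(-1,1))],(0,0,255))
L([(i*.126,j*.116,.062) for i,j in((1,1),(1,-1),(-1,-1),(-1,1))],(0,255,0))
cv2.imwrite("pics/w2.png",cv2.resize(im[100:450,150:650],(800,560)))
for k in P:
    t=P[k].copy();t[2]=.135;print(k,rows(t,np.arctan2(x[1],x[0])+np.pi/2,s))
E
```

```text
{'drive': array([0.4627, 0.0177, 0.107 ]), 'mid': array([ 5.525e-01, -2.000e-04,  1.070e-01]), 'plain': array([ 0.6424, -0.018 ,  0.107 ])} 0.1831970858606649 168.76547951270325
drive (array([ 0.416, -1.56 ,  2.085]), np.float64(0.0))
mid (array([ 0.416, -0.033,  2.085]), np.float64(0.0))
plain (array([0.415, 1.493, 2.085]), np.float64(0.0))
```

View pics/w2.png

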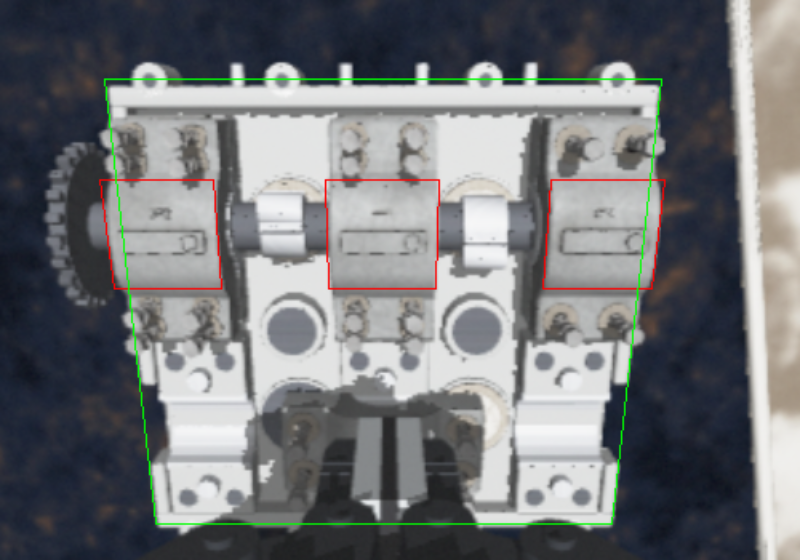

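The model overlay fits the head and all three crowns. Now I'll move above the middle crown.

```bash
python3 -m creep '[[0.416,-0.033,0.4,0,0],[0.416,-0.033,1.1,0,0],[0.416,-0.033,1.7,0,0],[0.416,-0.033,2.08,0,0],[0.416,-0.033,2.08,0,0]]'; python3 -m creep '[[0,0,0.08,0,0],[0,0,0.13,0,0],[0,0,0.17,0,0],[0,0,0.21,0,0],[0,0,0.25,0,0]]'
```

```text
clock: 3.02
position: [0.5519, 0.0005, 0.1341]
tool_rot: [-3.139, 0.001, 1.376]
force: [-0.4, -0.7, 0.7]
grip_width: -0.0001
finger_force: 0.0
clock: 3.65
position: [0.5528, 0.0008, 0.1201]
tool_rot: [3.141, -0.0, 1.376]
force: [-0.1, -0.6, -0.4]
grip_width: -0.0003
finger_force: 0.0
```

```bash
python3 -m creep '[[0,0,0.04,0,0],[0,0,0.08,0,0],[0,0,0.12,0,0]]'; python3 -m creep '[[0,0,0.03,0,0],[0,0,0.06,0,0]]'
```

```text
clock: 4.03
position: [0.5528, 0.0009, 0.1132]
tool_rot: [3.141, 0.0, 1.377]
force: [-2.9, -0.2, 8.1]
grip_width: 0.0004
finger_force: 4.2
clock: 4.28
position: [0.5529, 0.0008, 0.11]
tool_rot: [3.141, 0.0, 1.376]
force: [-11.4, -1.1, 38.3]
grip_width: 0.0
finger_force: 19.4
```

```bash
python3 -m creep '[[0,0,-0.2,0,0],[0,0,-0.6,0,0],[0,-0.7,-0.6,0,0],[0,-1.53,-0.6,0,0],[0,-1.53,-0.6,0,0]]'; python3 - <<'E'
from h import *
s=status.observe();print(rows([.4627,.0177,.122],s['tool_rot'][2],s),s['force'])
im=grab_frame("wrist");cv2.imwrite("pics/w3.png",cv2.resize(im,(640,480)))
E
```

```text
clock: 4.9
position: [0.4602, 0.0188, 0.1458]
tool_rot: [-3.141, 0.001, 1.378]
force: [0.6, 0.1, 0.2]
grip_width: 0.0001
finger_force: 0.0
(array([-0.01 ,  0.046,  0.397]), np.float64(0.0)) [0.63239618 0.08479673 0.15496915]
```

View pics/w3.png

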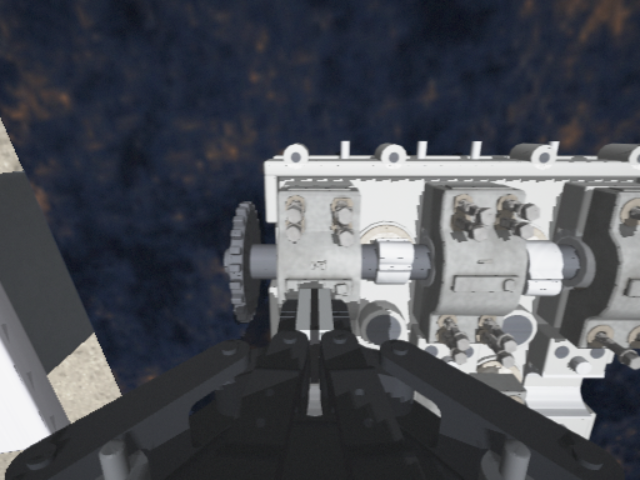

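The picture shows the shut fingers (315,300) over the drive-end cap (columns 278–362), with the sprocket at (243,260). Descending.

```bash
python3 -m creep '[[0,0.03,0.2,0,0],[0,0.03,0.35,0,0],[0,0.03,0.41,0,0],[0,0.03,0.45,0,0]]'; python3 -m creep '[[0,0,0.04,0,0],[0,0,0.08,0,0],[0,0,0.12,0,0]]'
```

```text
clock: 5.45
position: [0.4644, 0.0183, 0.1179]
tool_rot: [-3.141, 0.0, 1.377]
force: [-0.3, -0.1, 0.5]
grip_width: -0.0
finger_force: 0.0
clock: 5.82
position: [0.4646, 0.0183, 0.1115]
tool_rot: [3.141, -0.0, 1.377]
force: [-2.0, -0.6, 8.1]
grip_width: 0.0002
finger_force: 4.2
```

```bash
python3 -m creep '[[0,0,0.025,0,0],[0,0,0.05,0,0]]'
```

```text
clock: 6.08
position: [0.4649, 0.0183, 0.1096]
tool_rot: [3.14, 0.001, 1.376]
force: [-17.4, -2.0, 65.9]
grip_width: -0.0001
finger_force: 32.8
```

```bash
python3 -m creep '[[0,0,-0.2,0,0],[0,0,-0.6,0,0],[0,0.8,-0.6,0,0],[0,1.6,-0.6,0,0],[0,2.3,-0.6,0,0]]';python3 -m creep '[[0,0.72,0,0,0],[0,0.72,0,0,0]]'; python3 - <<'E'
from h import *
s=status.observe();print(rows([.6424,-.018,.119],s['tool_rot'][2],s),s['force'])
E
```

```text
clock: 6.7
position: [0.6015, -0.009, 0.1445]
tool_rot: [3.141, -0.0, 1.376]
force: [0.9, 1.2, 1.0]
grip_width: 0.0
finger_force: 0.0
clock: 6.95
position: [0.644, -0.0174, 0.1436]
tool_rot: [3.141, -0.0, 1.375]
force: [-0.5, 0.2, -0.4]
grip_width: -0.0001
finger_force: 0.0
(array([-0.015, -0.025,  0.411]), np.float64(0.0)) [-0.53696954  0.19848902 -0.36656706]
```

```bash
python3 -m creep '[[0,-0.03,0.2,0,0],[0,-0.03,0.32,0,0],[0,-0.03,0.37,0,0],[0,-0.03,0.41,0,0]]'; python3 -m creep '[[0,0,0.04,0,0],[0,0,0.08,0,0],[0,0,0.12,0,0]]'
```

```text
clock: 7.45
position: [0.6404, -0.0163, 0.1196]
tool_rot: [3.142, 0.0, 1.377]
force: [-0.3, 0.0, 0.4]
grip_width: 0.0001
finger_force: 0.0
clock: 7.82
position: [0.6406, -0.0164, 0.1128]
tool_rot: [3.141, 0.0, 1.376]
force: [-3.9, 0.6, 9.3]
grip_width: 0.0002
finger_force: 4.2
```

```bash
python3 -m creep '[[0,0,0.03,0,0],[0,0,0.06,0,0]]'
```

```text
clock: 8.07
position: [0.6408, -0.0164, 0.11]
tool_rot: [3.141, 0.0, 1.376]
force: [-13.3, -1.2, 37.0]
grip_width: -0.0004
finger_force: 18.7
```

```bash
python3 -m creep '[[0,0,-0.2,0,0],[0,0,-0.7,0,0],[0,-0.5,-1.4,0,0],[0,-1.2,-2,0,0],[0,-1.5,-2.4,0,0]]'; python3 -m creep '[[0,0,-0.2,0,0],[0,0,-0.2,0,0]]'; python3 - <<'E'
from h import *
s=status.observe()
im=grab_frame("wrist");cp=campose("wrist",s);im=cv2.resize(im,(800,600))
x=np.array([-.9808,.1947,0]);y=np.array([-x[1],x[0],0]);o=np.array([.5525,-.0002,0])+.053*y
for a in(-.092,0,.092):cv2.polylines(im,[np.int32([proj(o+x*(a+i*.023)+y*(-.053+j*.023)+[0,0,.102],cp)/.64 for i,j in((1,1),(1,-1),(-1,-1),(-1,1))])],True,(0,0,255),1)
cv2.imwrite("pics/w4.png",im)
E
```

```text
clock: 8.7
position: [0.5508, 0.0014, 0.2548]
tool_rot: [3.14, 0.0, 1.377]
force: [0.8, 0.7, 0.3]
grip_width: 0.0003
finger_force: 0.0
clock: 8.95
position: [0.553, 0.0007, 0.2654]
tool_rot: [3.14, -0.0, 1.376]
force: [0.7, -0.0, 0.0]
grip_width: 0.0
finger_force: 0.0
```

View pics/w4.png

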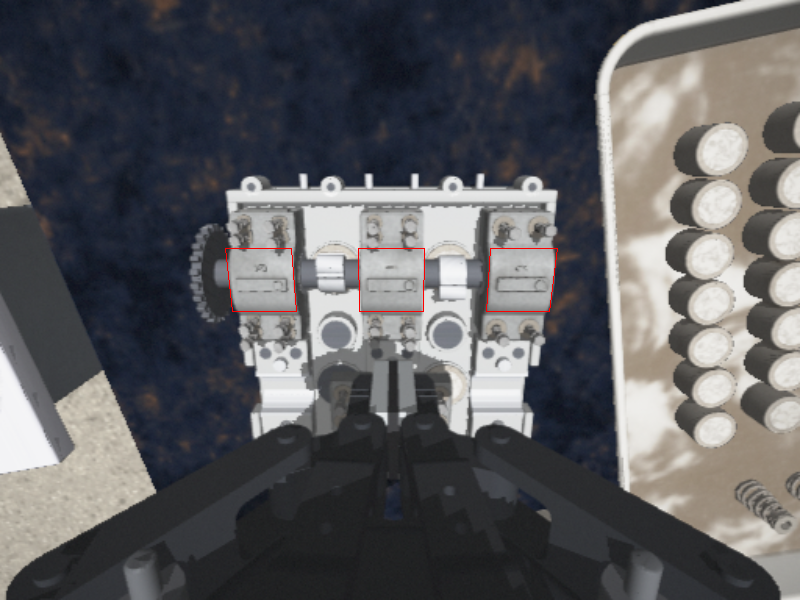

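The head has not moved. The crowns at (262,280), (391,280) and (521,280) match the home-height outlines, and the arm is clear of everything.

```bash
python3 -c "
from workcell import bot;print(bot.job_done())"
```

```text
the job is handed in; nothing more can be done
None
```

I pressed the three caps home in the order asked (middle, sprocket end, plain end). Each came to a hard stop at about its home height, with a peak push of 38, 66 and 37 N. The arm was clear of everything when I handed the job in, at about 9 s on the robot's clock.

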